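Let down the hand lift that carries the steel tumbler

ROBOT

A 7-joint arm with a two-finger parallel gripper is mounted at the origin on the work surface; the furniture and walls round the work are solid. World frame = base frame: x ahead of the robot, y to its left, z up, the work surface at z = 0. Lengths are in m, angles in rad, forces in N, time in s.
With the tool pointing down it reaches from about 0.35 to 0.9 m from the base axis. Payload 8.1 kg.
Tool frame: the origin (TCP) lies at the very end of the fingers, on their centre line; the grasp point (between the pads) lies grip_point_offset behind it (grip_point_offset is the distance from the TCP to the grasp point, in m); z points along the fingers, y is the direction in which the jaws open and shut (so a half turn about z gives the same grasp; the last joint's range is limited). The gripper opens to 92 mm and grips with 3 to 60 N. Pads are 19 mm wide; open, the fingers measure 130 mm over their backs; the gripper's body (75 mm by 190 mm) begins 47 mm behind the grasp point.
Start: joints at [-1.32, 0.434, 0.025, 1.573, -0.012, 1.134, -0.075], TCP at [0.217, 0.586, 0.227] pointing down, gripper open.
Joint ranges: [-2.62, 2.62], [-0.44, 2.09], [-1.27, 1.32], [0.08, 2.57], [-1.32, 4.46], [0.12, 2], [-2.74, 2.74]. Speed limits (rad/s): [2.22, 2.22, 3.01, 3.01, 3.14, 3.14, 3.14].

INTERFACE

Orientations are given as a rotation vector (axis times angle).
In Python, from cell import * gives the robot as it stands.
- The arm moves only by the tool drive_tool, never from a script. Its argument "increments" is a list of rows, each an object of numbers: "grip": the gripper's target within -1 to 1 (shut at 1, half-way at 0, fully open at -1); "tx", "ty", "tz": the shift along the world's x, y, z normalised to -1 to 1, where 1 is 400 mm; "turn": the turn about the world's z normalised to -1 to 1, where 1 is 60 degrees. In form: [{"grip": .., "tx": .., "ty": .., "tz": .., "turn": ..}, ...]. A call has 1 to 20 rows; each row is the pose to reach, as a shift and turn from the pose measured when the call began; what a row does not reach only later rows make up. A row lasts 1/10 s, in which the tool goes at most 50 mm and 8.59 degrees, less where a joint would pass 70% of its speed; a pose out of reach is approached as far as the arm can. A call with a number of a shift or a turn outside -1 to 1 is refused whole. A call with a gripper value outside its range is refused whole. The fingers move at their own pace and stop on an object; "newtons" is the grip in N (left out, the last holds). Time passes only in rows, so rows that repeat a pose let the fingers close. It gives the time, the measured TCP pose, the force and the opening at its end, in the units of the state.
- observe(): the state, without advancing time (a new reading comes with each control period).
- get_image(name): name is "side" or "top" or "wrist"; returns the picture (480x640x3 uint8, red, green, blue); there is no depth.
- camera_info(name): a dict with "fx", "fy", "cx", "cy" (pixels), "eye" and "rotation" of the camera in the world; the wrist camera has in their place "hand_eye" (4x4, takes a point from camera to tool coordinates, whose origin is the TCP and whose axes are the flange's). Camera axes: x right, y down, z forward; pixel columns grow to the right and rows downward; lengths in m; the calibration is good to about 2 mm. A picture is of the moment at which its call begins: read the wrist's pose just before it. camera_info takes no time and is no camera call.
- sign_off(): hands the job in, once; it reports no verdict.
The state is a dict: "clock": time; "joints": joint angles; "dq": joint speeds; "joint_efforts": joint torques, N m; "position": TCP position; "ee_rot": TCP orientation; "force": force on the tool from outside, world axes, zero at the start; "ft_torque": the same for the moment, N m; "width": opening from 0.0 (shut) to 1.0 (fully open).
Only numpy, scipy, OpenCV 4.12 (cv2) and the standard library are available. Lean on these libraries where they do the work, as an engineer would, in place of code of your own. Each camera call takes 0.05 s, during which the arm holds its last target. There are 200 camera calls.

TASK

Two small hand-cranked lifts on the worktop stand wound up, each held by its ratchet pawl. On the lift that carries the open steel tumbler, lift the pawl by its round knob and hold it up while the load slowly turns the crank back by itself, until the load shelf rests right down on its stop; then let the pawl drop back into the ratchet and let go. Leave the other lift, with the lidded jar, wound up.

Things in the scene. Friction and masses are not known exactly. Their poses are not given: they have to be found in the camera images.
- hoist_a: Fixed lift with the open steel tumbler (70 mm wide, 120 high). Origin on the worktop below the crank shaft (75 mm up, along the lift's y); z up; x from winch to mast (325 mm high, at x 95 to 129); load shelf beyond it. Base 330x110x10. Cheek plates at y -36 and +36, x -30 to 60, up to 130 mm; crank at y 49 to 100, up to 132 mm high. Its -x side faces the robot within 18 degrees.
- pawl_a_knob (a point): Centre of the steel lifting knob at the robot-side end of the tumbler lift's pawl: upright disc 28 mm across, 16 mm thick along the lift's y (pinch its flat faces from above). Pawl down: 124 mm above the worktop, at x -78, y -22 mm from the lift's origin, free space around. The 8 mm wide pawl bar runs from it along +x over the toothed wheel to its hinge.
- pawl_a (a joint): Angle of that pawl, rad: 0 down in the ratchet, grows as the knob rises, at most 0.6. Hinge axis along the lift's y, 126 mm behind the knob (+x), 4 mm below its centre. The wheel is free above 0.17 (knob 21 mm up); hold at about 0.3 (37 mm up, 7 mm to +x). Spring and weight, under 1 N at the knob, bring it down; dropped early it catches a tooth (8 mm of load travel each).
- lift_a (a joint): How far the load shelf with the tumbler has come down, in m: 0 wound up, 0.102 resting on its rubber stop. With the pawl held up the load turns the crank back by itself at 10 to 20 mm/s, slowed by a damper in the winch: 5 to 10 s for the whole way.
- hoist_b: The other lift, beside it, alike in shape, size and axes, which carries a lidded jar (90 mm wide, 140 mm high, its top up to 275 mm above the worktop); not to be operated. Keep the arm clear of its 325 mm mast: cross over it high or pass in front of it.
- lift_b (a joint): How far that other lift's load shelf has come down, in m: 0 wound up; it is to stay so.

How it is judged:
On the way:
1. the pawl of the tumbler's lift is held up while its load comes down (value of joint pawl_a above 0.12 rad and value of joint lift_a above 0.03 m), for 0.2 s.
At the end, for the whole second after the job is handed in: The tumbler's load shelf rests on its stop (come down more than 97 of 102 mm), its pawl is back down in the ratchet (under 0.06 rad), and the jar's lift is still wound up (come down less than 10 mm) (value of joint lift_a above 0.097 m and value of joint pawl_a below 0.06 rad and value of joint lift_b below 0.01 m); the robot touches nothing.
It fails at once if the tumbler's load comes down fast (over 50 mm/s) (velocity of joint lift_a above 0.05 m/s).
It fails at once if the jar's lift is let down by more than 10 mm (value of joint lift_b above 0.01 m).
It also fails if it takes over 48 s, if anything falls off the work surface, if the arm or the gripper's body presses on something with over 40 N, if the wrist force passes 120 N, or if a joint passes its speed limit or range.

## Working session

There is one attempt and no reset: what is moved stays moved. The work goes in short steps, Python scripts to look and compute and a tool call to move; the robot and the scene stay as the last step left them, time stands still between calls to the robot, and variables do not carry over. Pictures are saved under pics/ and viewed, about 8 in all and at most 12, crops included, and the job is handed in when it is done.

Besides the shell and the picture viewer there is one more tool, called after "Emit:" by a JSON object that holds its "op" and its "data". drive_tool: Moves the arm, as the interface text tells. Its arguments: {"type":"object","properties":{"increments":{"type":"array","items":{"type":"object","properties":{"grip":{"type":"number"},"tx":{"type":"number"},"ty":{"type":"number"},"tz":{"type":"number"},"turn":{"type":"number"}}}},"newtons":{"type":"number"}},"required":["increments"]}

```bash
mkdir -p pics; python3 - <<'E'
from cell import *
import cv2,numpy as np
s=observe();print({k:np.round(v,3) for k,v in s.items()})
for n in("side","top"):
    cv2.imwrite(f"pics/{n}0.png",get_image(n)[:,:,::-1]);print(n,camera_info(n))
print(camera_info("wrist"))
try: print(grip_point_offset)
except Exception as e: print(e)
E
```

```text
{'clock': np.float64(0.0), 'joints': array([-1.32 ,  0.435,  0.025,  1.574, -0.012,  1.134, -0.075]), 'dq': array([-0.002,  0.001,  0.001, -0.   ,  0.002,  0.001, -0.   ]), 'joint_efforts': array([-2.0000e-03, -6.6783e+01,  9.8500e-01, -3.1446e+01, -6.0000e-02,
        4.3000e-02,  0.0000e+00]), 'position': array([0.216, 0.586, 0.226]), 'ee_rot': array([-5.530e-01, -3.092e+00,  2.000e-03]), 'force': array([-0.646, -0.543,  0.222]), 'ft_torque': array([ 0.001, -0.007, -0.023]), 'width': np.float64(1.001)}
side {'fx': 496.17299887329244, 'fy': 496.17299887329244, 'cx': 325.2876490754598, 'cy': 235.9518877909354, 'eye': array([0.21838853, 0.41037385, 0.66276165]), 'rotation': array([-0.84675981,  2.5192278 , -1.16127866])}
top {'fx': 440.2331763735835, 'fy': 440.2331763735835, 'cx': 323.8812942554796, 'cy': 241.60812290170227, 'eye': array([ 0.47495167, -0.13228599,  1.0722286 ]), 'rotation': array([-2.11355631,  2.15197825, -0.12272316])}
{'fx': 368.29431267190193, 'fy': 368.29431267190193, 'cx': 311.0403788640683, 'cy': 242.9804523805576, 'hand_eye': array([[-1.81913225e-03, -9.56069285e-01, -2.93135145e-01,
         7.98957434e-02],
       [ 9.99998339e-01, -1.70581802e-03, -6.42191907e-04,
        -1.02786193e-03],
       [ 1.13944744e-04, -2.93135827e-01,  9.56070800e-01,
        -1.58356861e-01],
       [ 0.00000000e+00,  0.00000000e+00,  0.00000000e+00,
         1.00000000e+00]])}
0.0188
```

View pics/top0.png

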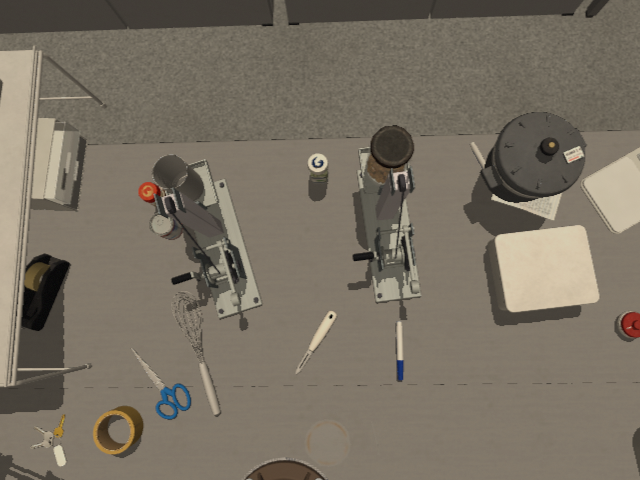

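View pics/side0.png

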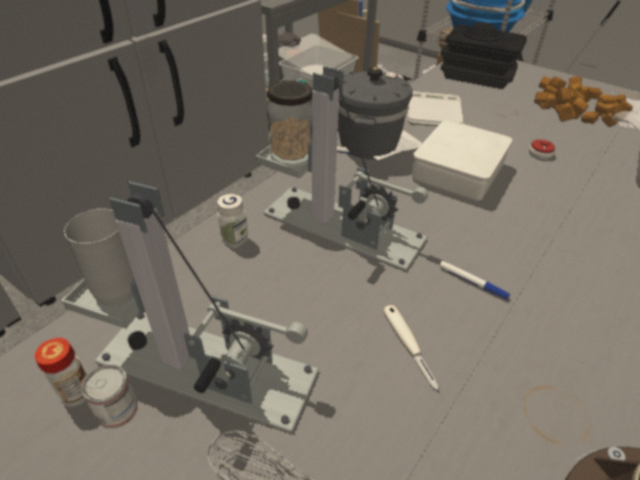

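The top view has the tumbler lift at left with its knob near (237,298), and the jar lift at (390,220). In the side view the tumbler lift's knob is near (297,328).

```bash
cat > h.py <<'E'
from cell import *
import cv2,numpy as np
from scipy.spatial.transform import Rotation as R
def cam(n):
    c=camera_info(n);return c,R.from_rotvec(c["rotation"]).as_matrix(),np.array(c["eye"])
def ray(n,u,v):
    c,M,e=cam(n);d=M@[(u-c["cx"])/c["fx"],(v-c["cy"])/c["fy"],1];return e,d/np.linalg.norm(d)
def plane(n,u,v,z):
    e,d=ray(n,u,v);return e+d*(z-e[2])/d[2]
def proj(n,p):
    c,M,e=cam(n);q=M.T@(np.array(p)-e);return c["fx"]*q[0]/q[2]+c["cx"],c["fy"]*q[1]/q[2]+c["cy"]
def tri(a,b):
    (e,d),(f,g)=a,b;t=np.linalg.lstsq(np.c_[d,-g],f-e,rcond=None)[0];p,q=e+d*t[0],f+g*t[1];return (p+q)/2,np.linalg.norm(p-q)
E
python3 - <<'E'
from h import *
print("tri",tri(ray("top",236,298),ray("side",297,328)))
print("top knob plane",plane("top",236,298,.124),"side",plane("side",297,328,.124))
for p in [(220,317),(260,302),(221,181)]: print(p,plane("top",*p,.01))
print("robot TCP in views",proj("top",[.216,.586,.226]))
for n,x,y,w,h in(("top",150,140,130,190),("side",180,260,160,170)):
    im=cv2.imread(f"pics/{n}0.png")[y:y+h,x:x+w]
    cv2.imwrite(f"pics/{n}c.png",cv2.resize(im,None,fx=3,fy=3,interpolation=2))
a=cv2.imread("pics/topc.png");b=cv2.imread("pics/sidec.png")
H=570;c=np.zeros((H,a.shape[1]+b.shape[1],3),np.uint8);c[:a.shape[0],:a.shape[1]]=a;c[:b.shape[0],a.shape[1]:]=b
c=c[:,:];cv2.imwrite("pics/both.png",cv2.resize(c,None,fx=.9,fy=.9));print(c.shape)
E
```

```text
tri (array([0.49356602, 0.08427342, 0.12787886]), np.float64(0.0015163966667378248))
top knob plane [0.4942954  0.08556793 0.124     ] side [0.49485666 0.08158743 0.124     ]
(220, 317) [0.45205096 0.14977258 0.01      ]
(260, 302) [0.48613842 0.05360977 0.01      ]
(221, 181) [0.78837688 0.1534077  0.01      ]
robot TCP in views (np.float64(-45.465109597796584), np.float64(452.1074121619082))
(570, 870, 3)
```

View pics/both.png

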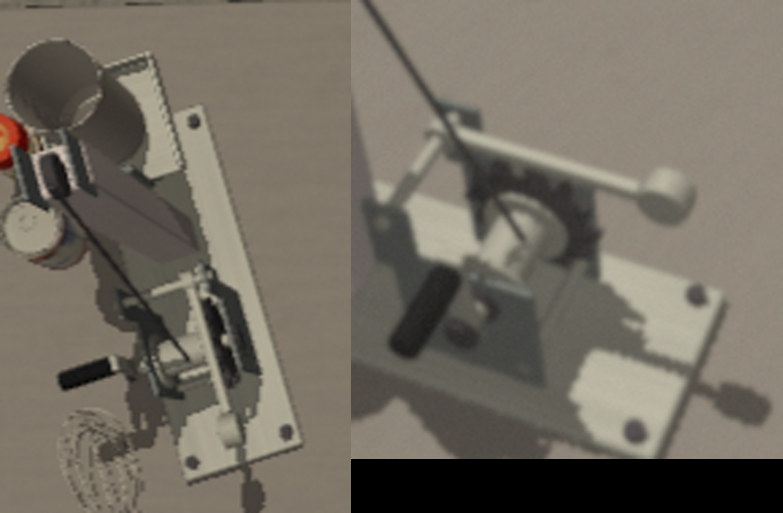

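```bash
python3 - <<'E'
from h import *
print("tri",tri(ray("top",235.2,299.3),ray("side",297,332)))
print(plane("top",235.2,299.3,.124),plane("side",297,332,.124))
a,b,c=[plane("top",*p,.01) for p in((219.6,318.5),(261,304),(222.2,178.9))]
print(a,b,c,np.degrees(np.arctan2(*(c-b)[1::-1])))
yaw=np.radians(18);ex=np.array([np.cos(yaw),np.sin(yaw)]);ey=np.array([-ex[1],ex[0]])
k=plane("top",235.2,299.3,.124)[:2];o=k+78*.001*ex+.022*ey;print("origin",o)
for p in[(90,367),(103,105)]: print("foot",plane("top",*p,0),plane("top",*p,.3))
for p in[(17,383),(38,52)]: print("corner z.3,.5",plane("top",*p,.3),plane("top",*p,.5))
E
```

```text
tri (array([0.49110995, 0.08701752, 0.1238756 ]), np.float64(0.0010312372241985497))
[0.49154994 0.08726286 0.124     ] [0.49057197 0.08687429 0.124     ]
[0.44852033 0.15067331 0.01      ] [0.48134206 0.05117343 0.01      ] [0.79373862 0.15047164 0.01      ] 17.63335185339327
origin [0.55893398 0.13228943]
foot [0.33807969 0.46492917 0.        ] [0.37637525 0.29783369 0.3       ]
foot [1.00452519 0.47142105 0.        ] [0.85635524 0.30250921 0.3       ]
corner z.3,.5 [0.35099575 0.42454559 0.3       ] [0.38309918 0.28033141 0.5       ]
corner z.3,.5 [0.96886299 0.43646327 0.3       ] [0.84094456 0.28916252 0.5       ]
```

Emit:
{"op": "drive_tool", "data": {"increments": [{"ty": -0.12,"grip": -1},{"ty": -0.24},{"ty": -0.36},{"ty": -0.48},{"tx": 0.08,"ty": -0.57,"turn": 0.13},{"tx": 0.16,"ty": -0.66,"turn": 0.26},{"tx": 0.24,"ty": -0.74,"turn": 0.39},{"tx": 0.32,"ty": -0.82,"turn": 0.52},{"tx": 0.4,"ty": -0.9,"turn": 0.63},{"tx": 0.48,"ty": -0.97,"turn": 0.63},{"tx": 0.48,"ty": -0.97,"turn": 0.63},{"tx": 0.48,"ty": -0.97,"turn": 0.63}]}}

```text
invalid input
```

Emit:
{"op": "drive_tool", "data": {"increments": [{"tx": 0,"ty": -0.12,"tz": 0,"turn": 0,"grip": -1},{"tx": 0,"ty": -0.24,"tz": 0,"turn": 0,"grip": -1},{"tx": 0,"ty": -0.36,"tz": 0,"turn": 0,"grip": -1},{"tx": 0,"ty": -0.48,"tz": 0,"turn": 0,"grip": -1},{"tx": 0.08,"ty": -0.57,"tz": 0,"turn": 0.13,"grip": -1},{"tx": 0.16,"ty": -0.66,"tz": 0,"turn": 0.26,"grip": -1},{"tx": 0.24,"ty": -0.74,"tz": 0,"turn": 0.39,"grip": -1},{"tx": 0.32,"ty": -0.82,"tz": 0,"turn": 0.52,"grip": -1},{"tx": 0.4,"ty": -0.9,"tz": 0,"turn": 0.63,"grip": -1},{"tx": 0.48,"ty": -0.97,"tz": 0,"turn": 0.63,"grip": -1},{"tx": 0.48,"ty": -0.97,"tz": 0,"turn": 0.63,"grip": -1},{"tx": 0.48,"ty": -0.97,"tz": 0,"turn": 0.63,"grip": -1}]}}

```text
clock: 1.3
position: [0.4102, 0.1953, 0.2259]
ee_rot: [-0.47, 3.106, -0.004]
force: [-0.8, 1.6, 0.4]
width: 1.002
```

Emit:
{"op": "drive_tool", "data": {"increments": [{"tx": 0.07,"ty": -0.09,"tz": -0.03,"turn": 0,"grip": -1},{"tx": 0.14,"ty": -0.18,"tz": -0.06,"turn": 0,"grip": -1},{"tx": 0.202,"ty": -0.27,"tz": -0.09,"turn": 0,"grip": -1},{"tx": 0.202,"ty": -0.27,"tz": -0.09,"turn": 0,"grip": -1},{"tx": 0.202,"ty": -0.27,"tz": -0.09,"turn": 0,"grip": -1},{"tx": 0.202,"ty": -0.27,"tz": -0.09,"turn": 0,"grip": -1}]}}

```text
clock: 1.9
position: [0.4901, 0.089, 0.1898]
ee_rot: [0.473, -3.106, 0.002]
force: [-0.9, -0.0, 0.5]
width: 0.997
```

```bash
cat >> h.py <<'E'
def wproj(s,p):
    c=camera_info("wrist");T=np.eye(4);T[:3,:3]=R.from_rotvec(s["ee_rot"]).as_matrix();T[:3,3]=s["position"]
    q=np.linalg.inv(T@c["hand_eye"])@np.r_[p,1];return c["fx"]*q[0]/q[2]+c["cx"],c["fy"]*q[1]/q[2]+c["cy"]
def wray(s,u,v):
    c=camera_info("wrist");T=np.eye(4);T[:3,:3]=R.from_rotvec(s["ee_rot"]).as_matrix();T[:3,3]=s["position"];T=T@c["hand_eye"]
    d=T[:3,:3]@[(u-c["cx"])/c["fx"],(v-c["cy"])/c["fy"],1];return T[:3,3],d/np.linalg.norm(d)
E
python3 - <<'E'
from h import *
s=observe();im=get_image("wrist");cv2.imwrite("pics/w1.png",im[:,:,::-1])
print(s["position"],s["ee_rot"],wproj(s,[.491,.087,.124]))
E
```

```text
[0.49012927 0.08898616 0.18975968] [ 4.73497555e-01 -3.10552511e+00  2.42443709e-03] (np.float64(308.9631088113808), np.float64(260.7441643963165))
```

View pics/w1.png

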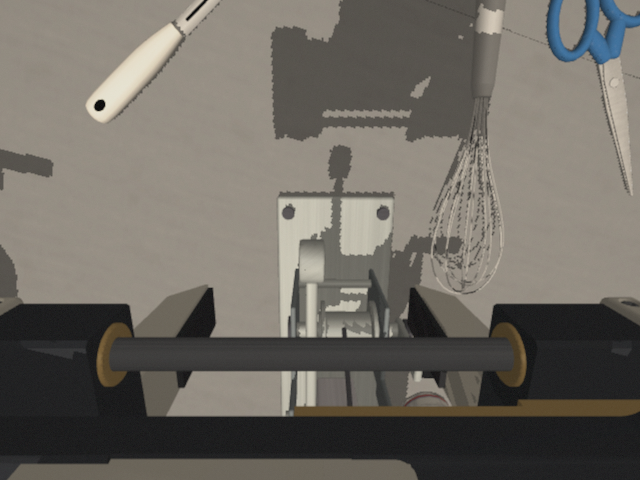

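The knob is at (312,262), midway between the finger tips at 213 and 410. The jaws line up with the base, so I'll descend.

Emit:
{"op": "drive_tool", "data": {"increments": [{"tx": 0,"ty": 0,"tz": -0.06,"turn": 0,"grip": -1},{"tx": 0,"ty": 0,"tz": -0.12,"turn": 0,"grip": -1},{"tx": 0,"ty": 0,"tz": -0.17,"turn": 0,"grip": -1},{"tx": 0,"ty": 0,"tz": -0.212,"turn": 0,"grip": -1},{"tx": 0,"ty": 0,"tz": -0.212,"turn": 0,"grip": -1},{"tx": 0,"ty": 0,"tz": -0.212,"turn": 0,"grip": 0.3},{"tx": 0,"ty": 0,"tz": -0.212,"turn": 0,"grip": 0.5},{"tx": 0,"ty": 0,"tz": -0.212,"turn": 0,"grip": 1},{"tx": 0,"ty": 0,"tz": -0.212,"turn": 0,"grip": 1},{"tx": 0,"ty": 0,"tz": -0.212,"turn": 0,"grip": 1},{"tx": 0,"ty": 0,"tz": -0.212,"turn": 0,"grip": 1},{"tx": 0,"ty": 0,"tz": -0.212,"turn": 0,"grip": 1}], "newtons": 12}}

```text
clock: 3.15
position: [0.4903, 0.0891, 0.1052]
ee_rot: [-0.474, 3.105, -0.002]
force: [0.5, 0.1, 0.2]
width: 0.437
```

Emit:
{"op": "drive_tool", "data": {"increments": [{"tx": 0,"ty": 0,"tz": 0,"turn": 0,"grip": 1},{"tx": 0,"ty": 0,"tz": 0,"turn": 0,"grip": 1},{"tx": 0,"ty": 0,"tz": 0,"turn": 0,"grip": 1},{"tx": 0,"ty": 0,"tz": 0,"turn": 0,"grip": 1},{"tx": 0,"ty": 0,"tz": 0,"turn": 0,"grip": 1},{"tx": 0,"ty": 0,"tz": 0,"turn": 0,"grip": 1},{"tx": 0,"ty": 0,"tz": 0,"turn": 0,"grip": 1},{"tx": 0,"ty": 0,"tz": 0,"turn": 0,"grip": 1}]}}

```text
clock: 3.95
position: [0.4902, 0.0891, 0.1052]
ee_rot: [-0.474, 3.105, -0.002]
force: [-0.6, 0.1, 0.3]
width: 0.173
```

Emit:
{"op": "drive_tool", "data": {"increments": [{"tx": 0.0007,"ty": 0.0002,"tz": 0.012,"turn": 0,"grip": 1},{"tx": 0.0017,"ty": 0.0005,"tz": 0.025,"turn": 0,"grip": 1},{"tx": 0.003,"ty": 0.001,"tz": 0.037,"turn": 0,"grip": 1},{"tx": 0.0052,"ty": 0.0017,"tz": 0.05,"turn": 0,"grip": 1},{"tx": 0.0075,"ty": 0.0025,"tz": 0.062,"turn": 0,"grip": 1},{"tx": 0.0105,"ty": 0.0035,"tz": 0.075,"turn": 0,"grip": 1},{"tx": 0.0135,"ty": 0.0043,"tz": 0.085,"turn": 0,"grip": 1},{"tx": 0.0162,"ty": 0.005,"tz": 0.0925,"turn": 0,"grip": 1},{"tx": 0.0162,"ty": 0.005,"tz": 0.0925,"turn": 0,"grip": 1},{"tx": 0.0162,"ty": 0.005,"tz": 0.0925,"turn": 0,"grip": 1},{"tx": 0.0162,"ty": 0.005,"tz": 0.0925,"turn": 0,"grip": 1},{"tx": 0.0162,"ty": 0.005,"tz": 0.0925,"turn": 0,"grip": 1},{"tx": 0.0162,"ty": 0.005,"tz": 0.0925,"turn": 0,"grip": 1},{"tx": 0.0162,"ty": 0.005,"tz": 0.0925,"turn": 0,"grip": 1},{"tx": 0.0162,"ty": 0.005,"tz": 0.0925,"turn": 0,"grip": 1},{"tx": 0.0162,"ty": 0.005,"tz": 0.0925,"turn": 0,"grip": 1}]}}

```text
clock: 5.55
position: [0.4964, 0.091, 0.1421]
ee_rot: [0.474, -3.105, 0.002]
force: [-4.9, -1.0, 1.7]
width: 0.169
```

```bash
cat > look.py <<'E'
from h import *
import sys
n=sys.argv[1];s=observe()
print(s["clock"],s["position"],s["force"],s["width"])
a=get_image("side")[:,:,::-1];cv2.imwrite(f"pics/s{n}.png",a)
E
python3 look.py 2
```

```text
5.55 [0.49642956 0.09097731 0.14211396] [-4.91838082 -1.03509226  1.72064101] 0.16933846252412954
```

View pics/s2.png

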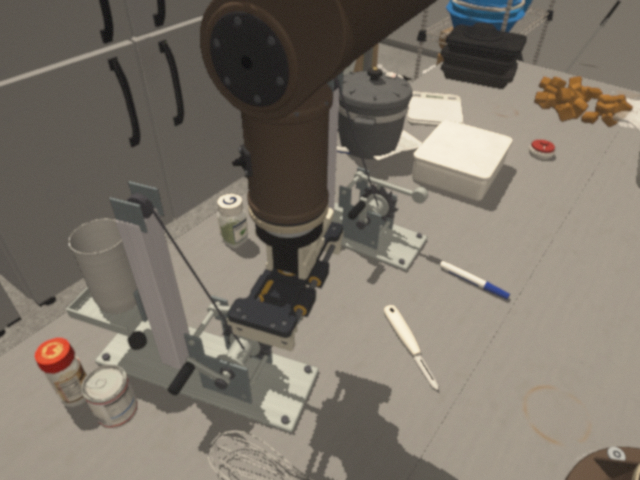

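The pawl is up, the crank has turned and the tumbler's rim is a little lower in the picture (about row 222, was 212). I'll keep holding.

Emit:
{"op": "drive_tool", "data": {"increments": [{"tx": 0,"ty": 0,"tz": 0,"turn": 0,"grip": 1},{"tx": 0,"ty": 0,"tz": 0,"turn": 0,"grip": 1},{"tx": 0,"ty": 0,"tz": 0,"turn": 0,"grip": 1},{"tx": 0,"ty": 0,"tz": 0,"turn": 0,"grip": 1},{"tx": 0,"ty": 0,"tz": 0,"turn": 0,"grip": 1},{"tx": 0,"ty": 0,"tz": 0,"turn": 0,"grip": 1},{"tx": 0,"ty": 0,"tz": 0,"turn": 0,"grip": 1},{"tx": 0,"ty": 0,"tz": 0,"turn": 0,"grip": 1},{"tx": 0,"ty": 0,"tz": 0,"turn": 0,"grip": 1},{"tx": 0,"ty": 0,"tz": 0,"turn": 0,"grip": 1},{"tx": 0,"ty": 0,"tz": 0,"turn": 0,"grip": 1},{"tx": 0,"ty": 0,"tz": 0,"turn": 0,"grip": 1},{"tx": 0,"ty": 0,"tz": 0,"turn": 0,"grip": 1},{"tx": 0,"ty": 0,"tz": 0,"turn": 0,"grip": 1},{"tx": 0,"ty": 0,"tz": 0,"turn": 0,"grip": 1},{"tx": 0,"ty": 0,"tz": 0,"turn": 0,"grip": 1},{"tx": 0,"ty": 0,"tz": 0,"turn": 0,"grip": 1},{"tx": 0,"ty": 0,"tz": 0,"turn": 0,"grip": 1},{"tx": 0,"ty": 0,"tz": 0,"turn": 0,"grip": 1},{"tx": 0,"ty": 0,"tz": 0,"turn": 0,"grip": 1}]}}

```text
clock: 7.6
position: [0.4964, 0.0909, 0.1421]
ee_rot: [0.474, -3.105, 0.002]
force: [-4.6, -1.7, 1.6]
width: 0.173
```

Emit:
{"op": "drive_tool", "data": {"increments": [{"tx": 0,"ty": 0,"tz": 0,"turn": 0,"grip": 1},{"tx": 0,"ty": 0,"tz": 0,"turn": 0,"grip": 1},{"tx": 0,"ty": 0,"tz": 0,"turn": 0,"grip": 1},{"tx": 0,"ty": 0,"tz": 0,"turn": 0,"grip": 1},{"tx": 0,"ty": 0,"tz": 0,"turn": 0,"grip": 1},{"tx": 0,"ty": 0,"tz": 0,"turn": 0,"grip": 1},{"tx": 0,"ty": 0,"tz": 0,"turn": 0,"grip": 1},{"tx": 0,"ty": 0,"tz": 0,"turn": 0,"grip": 1},{"tx": 0,"ty": 0,"tz": 0,"turn": 0,"grip": 1},{"tx": 0,"ty": 0,"tz": 0,"turn": 0,"grip": 1},{"tx": 0,"ty": 0,"tz": 0,"turn": 0,"grip": 1},{"tx": 0,"ty": 0,"tz": 0,"turn": 0,"grip": 1},{"tx": 0,"ty": 0,"tz": 0,"turn": 0,"grip": 1},{"tx": 0,"ty": 0,"tz": 0,"turn": 0,"grip": 1},{"tx": 0,"ty": 0,"tz": 0,"turn": 0,"grip": 1},{"tx": 0,"ty": 0,"tz": 0,"turn": 0,"grip": 1},{"tx": 0,"ty": 0,"tz": 0,"turn": 0,"grip": 1},{"tx": 0,"ty": 0,"tz": 0,"turn": 0,"grip": 1},{"tx": 0,"ty": 0,"tz": 0,"turn": 0,"grip": 1},{"tx": 0,"ty": 0,"tz": 0,"turn": 0,"grip": 1}]}}

```text
clock: 9.6
position: [0.4964, 0.091, 0.1421]
ee_rot: [0.474, -3.105, 0.002]
force: [-3.7, -1.0, 1.4]
width: 0.175
```

Emit:
{"op": "drive_tool", "data": {"increments": [{"tx": 0,"ty": 0,"tz": 0,"turn": 0,"grip": 1},{"tx": 0,"ty": 0,"tz": 0,"turn": 0,"grip": 1},{"tx": 0,"ty": 0,"tz": 0,"turn": 0,"grip": 1},{"tx": 0,"ty": 0,"tz": 0,"turn": 0,"grip": 1},{"tx": 0,"ty": 0,"tz": 0,"turn": 0,"grip": 1},{"tx": 0,"ty": 0,"tz": 0,"turn": 0,"grip": 1},{"tx": 0,"ty": 0,"tz": 0,"turn": 0,"grip": 1},{"tx": 0,"ty": 0,"tz": 0,"turn": 0,"grip": 1},{"tx": 0,"ty": 0,"tz": 0,"turn": 0,"grip": 1},{"tx": 0,"ty": 0,"tz": 0,"turn": 0,"grip": 1},{"tx": 0,"ty": 0,"tz": 0,"turn": 0,"grip": 1},{"tx": 0,"ty": 0,"tz": 0,"turn": 0,"grip": 1},{"tx": 0,"ty": 0,"tz": 0,"turn": 0,"grip": 1},{"tx": 0,"ty": 0,"tz": 0,"turn": 0,"grip": 1},{"tx": 0,"ty": 0,"tz": 0,"turn": 0,"grip": 1},{"tx": 0,"ty": 0,"tz": 0,"turn": 0,"grip": 1},{"tx": 0,"ty": 0,"tz": 0,"turn": 0,"grip": 1},{"tx": 0,"ty": 0,"tz": 0,"turn": 0,"grip": 1},{"tx": 0,"ty": 0,"tz": 0,"turn": 0,"grip": 1},{"tx": 0,"ty": 0,"tz": 0,"turn": 0,"grip": 1}]}}

```text
clock: 11.6
position: [0.4964, 0.091, 0.1421]
ee_rot: [0.474, -3.105, 0.002]
force: [-3.6, -1.5, 1.3]
width: 0.175
```

```bash
python3 look.py 3
```

```text
11.6 [0.49643611 0.09097731 0.14211504] [-3.58342193 -1.54724455  1.27724919] 0.17450533316174882
```

Emit:
{"op": "drive_tool", "data": {"increments": [{"tx": 0,"ty": 0,"tz": 0,"turn": 0,"grip": 1},{"tx": 0,"ty": 0,"tz": 0,"turn": 0,"grip": 1},{"tx": 0,"ty": 0,"tz": 0,"turn": 0,"grip": 1},{"tx": 0,"ty": 0,"tz": 0,"turn": 0,"grip": 1},{"tx": 0,"ty": 0,"tz": 0,"turn": 0,"grip": 1},{"tx": 0,"ty": 0,"tz": 0,"turn": 0,"grip": 1},{"tx": 0,"ty": 0,"tz": 0,"turn": 0,"grip": 1},{"tx": 0,"ty": 0,"tz": 0,"turn": 0,"grip": 1},{"tx": 0,"ty": 0,"tz": 0,"turn": 0,"grip": 1},{"tx": 0,"ty": 0,"tz": 0,"turn": 0,"grip": 1},{"tx": 0,"ty": 0,"tz": 0,"turn": 0,"grip": 1},{"tx": 0,"ty": 0,"tz": 0,"turn": 0,"grip": 1},{"tx": 0,"ty": 0,"tz": 0,"turn": 0,"grip": 1},{"tx": 0,"ty": 0,"tz": 0,"turn": 0,"grip": 1},{"tx": 0,"ty": 0,"tz": 0,"turn": 0,"grip": 1},{"tx": 0,"ty": 0,"tz": 0,"turn": 0,"grip": 1},{"tx": 0,"ty": 0,"tz": 0,"turn": 0,"grip": 1},{"tx": 0,"ty": 0,"tz": 0,"turn": 0,"grip": 1},{"tx": 0,"ty": 0,"tz": 0,"turn": 0,"grip": 1},{"tx": 0,"ty": 0,"tz": 0,"turn": 0,"grip": 1}]}}

```text
clock: 13.65
position: [0.4964, 0.091, 0.1421]
ee_rot: [0.474, -3.105, 0.002]
force: [-4.0, -1.7, 1.8]
width: 0.175
```

```bash
python3 look.py 4; python3 -c "
import cv2,numpy as np
L=[cv2.imread(f'pics/s{i}.png').astype(int) for i in (2,3,4)]
for a,b in zip(L,L[1:]):
    m=np.abs(a-b).max(2)[170:350,50:250]>40; print(m.sum())
cv2.imwrite('pics/cmp.png',np.hstack([x[170:430,50:330] for x in (L[0],L[2])]))
"
```

```text
13.65 [0.49643371 0.09096945 0.14211405] [-3.95099346 -1.74135506  1.79381588] 0.17524576465764033
1542
391[ WARN:0@0.100] global loadsave.cpp:1063 imwrite_ Unsupported depth image for selected encoder is fallbacked to CV_8U.
```

View pics/cmp.png

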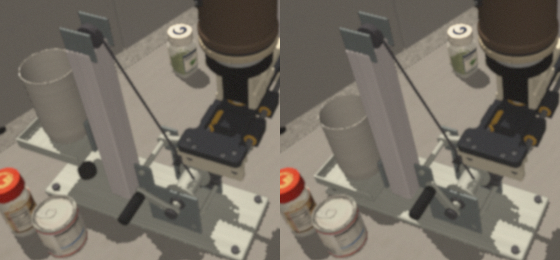

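The tumbler has come well down, but the last two pictures still differ, so it may still be moving. Holding longer.

Emit:
{"op": "drive_tool", "data": {"increments": [{"tx": 0,"ty": 0,"tz": 0,"turn": 0,"grip": 1},{"tx": 0,"ty": 0,"tz": 0,"turn": 0,"grip": 1},{"tx": 0,"ty": 0,"tz": 0,"turn": 0,"grip": 1},{"tx": 0,"ty": 0,"tz": 0,"turn": 0,"grip": 1},{"tx": 0,"ty": 0,"tz": 0,"turn": 0,"grip": 1},{"tx": 0,"ty": 0,"tz": 0,"turn": 0,"grip": 1},{"tx": 0,"ty": 0,"tz": 0,"turn": 0,"grip": 1},{"tx": 0,"ty": 0,"tz": 0,"turn": 0,"grip": 1},{"tx": 0,"ty": 0,"tz": 0,"turn": 0,"grip": 1},{"tx": 0,"ty": 0,"tz": 0,"turn": 0,"grip": 1},{"tx": 0,"ty": 0,"tz": 0,"turn": 0,"grip": 1},{"tx": 0,"ty": 0,"tz": 0,"turn": 0,"grip": 1},{"tx": 0,"ty": 0,"tz": 0,"turn": 0,"grip": 1},{"tx": 0,"ty": 0,"tz": 0,"turn": 0,"grip": 1},{"tx": 0,"ty": 0,"tz": 0,"turn": 0,"grip": 1},{"tx": 0,"ty": 0,"tz": 0,"turn": 0,"grip": 1},{"tx": 0,"ty": 0,"tz": 0,"turn": 0,"grip": 1},{"tx": 0,"ty": 0,"tz": 0,"turn": 0,"grip": 1},{"tx": 0,"ty": 0,"tz": 0,"turn": 0,"grip": 1},{"tx": 0,"ty": 0,"tz": 0,"turn": 0,"grip": 1}]}}

```text
clock: 15.7
position: [0.4965, 0.091, 0.1421]
ee_rot: [0.474, -3.105, 0.002]
force: [-4.3, -0.8, 2.1]
width: 0.17
```

```bash
python3 look.py 5
```

```text
15.7 [0.49645084 0.09099092 0.14213061] [-4.27336247 -0.80473418  2.10490281] 0.16978292574438744
```

Emit:
{"op": "drive_tool", "data": {"increments": [{"tx": 0,"ty": 0,"tz": 0,"turn": 0,"grip": 1},{"tx": 0,"ty": 0,"tz": 0,"turn": 0,"grip": 1},{"tx": 0,"ty": 0,"tz": 0,"turn": 0,"grip": 1},{"tx": 0,"ty": 0,"tz": 0,"turn": 0,"grip": 1},{"tx": 0,"ty": 0,"tz": 0,"turn": 0,"grip": 1},{"tx": 0,"ty": 0,"tz": 0,"turn": 0,"grip": 1},{"tx": 0,"ty": 0,"tz": 0,"turn": 0,"grip": 1},{"tx": 0,"ty": 0,"tz": 0,"turn": 0,"grip": 1},{"tx": 0,"ty": 0,"tz": 0,"turn": 0,"grip": 1},{"tx": 0,"ty": 0,"tz": 0,"turn": 0,"grip": 1},{"tx": 0,"ty": 0,"tz": 0,"turn": 0,"grip": 1},{"tx": 0,"ty": 0,"tz": 0,"turn": 0,"grip": 1},{"tx": 0,"ty": 0,"tz": 0,"turn": 0,"grip": 1},{"tx": 0,"ty": 0,"tz": 0,"turn": 0,"grip": 1},{"tx": 0,"ty": 0,"tz": 0,"turn": 0,"grip": 1}]}}

```text
clock: 17.25
position: [0.4964, 0.091, 0.1421]
ee_rot: [0.474, -3.105, 0.002]
force: [-3.7, -1.4, 0.9]
width: 0.169
```

```bash
python3 look.py 6; python3 -c "
import cv2,numpy as np
L=[cv2.imread(f'pics/s{i}.png').astype(int) for i in (3,4,5,6)]
for a,b in zip(L,L[1:]):
    d=np.abs(a-b).max(2)[170:350,50:250]; print((d>40).sum(),(d>15).sum(),d.max())
cv2.imwrite('pics/cmp2.png',L[3][150:450,40:340].astype(np.uint8).repeat(2,0).repeat(2,1))
"
```

```text
17.25 [0.4964278  0.09096019 0.14211432] [-3.69831761 -1.39773807  0.91475959] 0.16914425095367353
391 1110 112
0 0 9
0 0 8
```

View pics/cmp2.png

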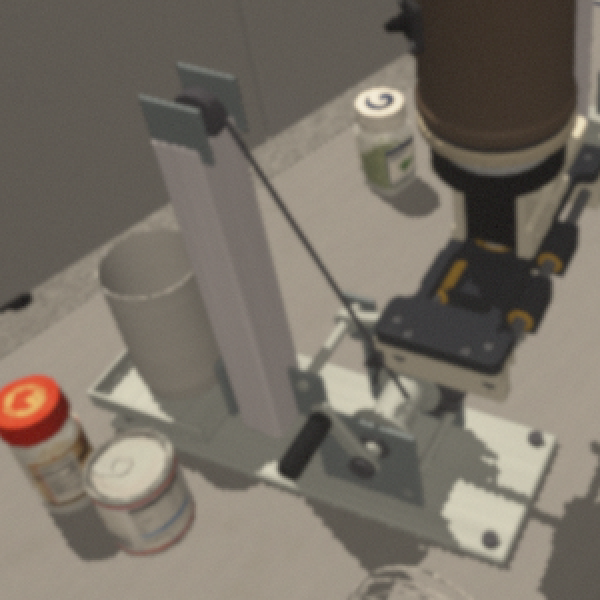

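No change over the last 3.6 s: the shelf lies at base level. I'll check the drop by triangulation before lowering the pawl.

```bash
python3 - <<'E'
from h import *
# rim centres: top0 tumbler (171,171); side0 / side6 rim ellipse centres via left/right extremes
p,e=tri(ray("top",171,171),ray("side",97,229));print(p,e)
a=[cv2.imread(f"pics/s{i}.png")[200:330,50:180] for i in (2,6)]
for z in np.arange(p[2]-.12,p[2]+.001,.01): print(round(p[2]-z,3),np.round(proj("side",[p[0],p[1],z])))
E
```

```text
[0.74036323 0.1882291  0.24427045] 0.00421796474927837
0.12 [119. 292.]
0.11 [117. 287.]
0.1 [115. 282.]
0.09 [113. 277.]
0.08 [111. 272.]
0.07 [109. 267.]
0.06 [108. 262.]
0.05 [106. 257.]
0.04 [104. 251.]
0.03 [102. 246.]
0.02 [100. 240.]
0.01 [ 97. 234.]
-0.0 [ 95. 229.]
```

Emit:
{"op": "drive_tool", "data": {"increments": [{"tx": 0,"ty": 0,"tz": 0,"turn": 0,"grip": 1}]}}

```text
clock: 17.4
position: [0.4964, 0.091, 0.1421]
ee_rot: [0.474, -3.105, 0.002]
force: [-4.1, -1.3, 1.3]
width: 0.172
```

The rim at about (115,281) means a drop of about 0.10 m. It is on the stop, so I'll lower the pawl along the reverse arc and open.

Emit:
{"op": "drive_tool", "data": {"increments": [{"tx": -0.004,"ty": -0.0012,"tz": -0.012,"turn": 0,"grip": 1},{"tx": -0.0075,"ty": -0.0022,"tz": -0.025,"turn": 0,"grip": 1},{"tx": -0.0105,"ty": -0.0032,"tz": -0.04,"turn": 0,"grip": 1},{"tx": -0.013,"ty": -0.004,"tz": -0.055,"turn": 0,"grip": 1},{"tx": -0.0147,"ty": -0.0045,"tz": -0.07,"turn": 0,"grip": 1},{"tx": -0.0155,"ty": -0.0048,"tz": -0.08,"turn": 0,"grip": 1},{"tx": -0.0157,"ty": -0.0048,"tz": -0.085,"turn": 0,"grip": 1},{"tx": -0.0157,"ty": -0.0048,"tz": -0.085,"turn": 0,"grip": 1},{"tx": -0.0157,"ty": -0.0048,"tz": -0.085,"turn": 0,"grip": 1},{"tx": -0.0157,"ty": -0.0048,"tz": -0.085,"turn": 0,"grip": -1},{"tx": -0.0157,"ty": -0.0048,"tz": -0.085,"turn": 0,"grip": -1},{"tx": -0.0157,"ty": -0.0048,"tz": -0.085,"turn": 0,"grip": -1},{"tx": -0.0157,"ty": -0.0048,"tz": -0.085,"turn": 0,"grip": -1},{"tx": -0.0157,"ty": -0.0048,"tz": -0.085,"turn": 0,"grip": -1},{"tx": -0.0157,"ty": -0.0048,"tz": -0.085,"turn": 0,"grip": -1},{"tx": -0.0157,"ty": -0.0048,"tz": -0.085,"turn": 0,"grip": -1}]}}

```text
clock: 19.0
position: [0.4901, 0.0891, 0.1081]
ee_rot: [0.474, -3.105, 0.002]
force: [0.9, 0.3, -0.5]
width: 0.734
```

Emit:
{"op": "drive_tool", "data": {"increments": [{"tx": 0,"ty": 0,"tz": 0,"turn": 0,"grip": -1},{"tx": 0,"ty": 0,"tz": 0,"turn": 0,"grip": -1},{"tx": 0,"ty": 0,"tz": 0,"turn": 0,"grip": -1},{"tx": 0,"ty": 0,"tz": 0.05,"turn": 0,"grip": -1},{"tx": 0,"ty": 0,"tz": 0.12,"turn": 0,"grip": -1},{"tx": 0,"ty": 0,"tz": 0.22,"turn": 0,"grip": -1},{"tx": 0,"ty": 0,"tz": 0.32,"turn": 0,"grip": -1},{"tx": -0.08,"ty": -0.02,"tz": 0.35,"turn": 0,"grip": -1},{"tx": -0.16,"ty": -0.04,"tz": 0.35,"turn": 0,"grip": -1},{"tx": -0.2,"ty": -0.06,"tz": 0.35,"turn": 0,"grip": -1},{"tx": -0.2,"ty": -0.06,"tz": 0.35,"turn": 0,"grip": -1},{"tx": -0.2,"ty": -0.06,"tz": 0.35,"turn": 0,"grip": -1},{"tx": -0.2,"ty": -0.06,"tz": 0.35,"turn": 0,"grip": -1}]}}

```text
clock: 20.3
position: [0.411, 0.0655, 0.2482]
ee_rot: [-0.474, 3.105, -0.002]
force: [-0.8, 0.8, -0.3]
width: 0.998
```

```bash
python3 look.py 7; python3 -c "
import cv2,numpy as np
a=cv2.imread('pics/s7.png');b=cv2.imread('pics/side0.png')
cv2.imwrite('pics/fin.png',np.hstack([x[150:450,40:340] for x in (b,a)]))"
```

```text
20.3 [0.41101717 0.06547163 0.248204  ] [-0.77625179  0.83779727 -0.33273951] 0.9982738599380053
```

View pics/fin.png

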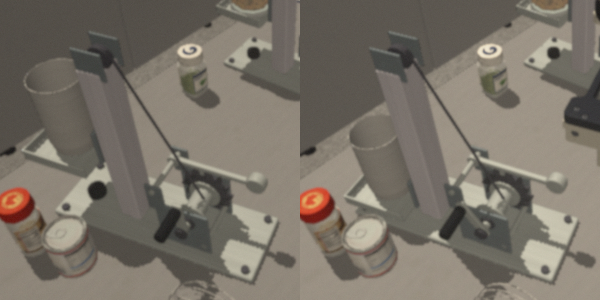

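The knob is at (257,182) in both halves and the tumbler is down. I'll do a numeric check on the knob and jar, then hand in if it agrees.

```bash
python3 - <<'E'
from h import *
a=cv2.imread('pics/side0.png');b=get_image("side")[:,:,::-1].copy();c=cv2.imread('pics/s7.png')
def m(x,y,w,h,im):
    r=cv2.minMaxLoc(cv2.matchTemplate(im[y-20:y+h+20,x-20:x+w+20],a[y:y+h,x:x+w],5));return r[1],np.array(r[3])-20
k=m(280,312,36,36,b);j=m(258,80,50,85,b)
t=np.abs(b.astype(int)-c).max(2)[170:350,50:250].max()
s=observe();print("knob",k,"jar",j,"tumbler change",t,s["clock"])
if k[0]>.8 and abs(k[1]).max()<=1 and abs(j[1]).max()<=1 and t<30: sign_off();print("signed")
E
```

```text
knob (0.9959941506385803, array([0, 0])) jar (0.9963565468788147, array([0, 0])) tumbler change 9 20.4
the job is handed in; nothing more can be done
signed
```

The tumbler's lift is down on its stop, its pawl is back in the ratchet, and I handed the job in at 20.4 s on the robot's clock. No verdict was given.

I gripped the tumbler lift's pawl knob at 12 N and raised it 37 mm. I held it there until the load had stopped, then lowered it along its arc, opened the gripper and backed away.

My last checks, all from the side camera:
- **Load:** the tumbler came down about 0.10 m. I read this from its rim in the picture, so it is good to several millimetres only. It did not move over the last 3.6 s of holding, which fits resting on the stop.
- **Pawl:** the knob is back at its starting place, with no pixel shift (template match 0.996).
- **Jar:** it has not moved, with no pixel shift (template match 0.996).
- **Robot:** the gripper is open and clear of everything, with less than about 1.2 N on the wrist. While holding the knob the wrist showed up to about 5 N.

One move call was refused at the start because its rows lacked some fields. Nothing had moved, and I sent it again with every field filled in. No check failed or disagreed.

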